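# Zero the peak gauge and load the next specimen

### The job

Get the load gauge ready for the next test: turn the knob on its sloping dial anticlockwise until the red peak pointer is fully home on its zero stop, while the platen is still empty. Then set the cream resin specimen down gently, upright and centred, on the round steel platen in front of the dial, and let go. Leave the black specimen and the steel test block where they are.

Things in the scene. Friction and masses are not known exactly. Their poses are not given: they have to be found in the camera images.
- gauge: Load gauge fixed to the bench; place and yaw vary. Grey base plate 230 (x) x 130 (y) x 12 mm; origin under the base's centre, z up, x from the platen in front to the console behind (away from the robot at yaw 0), y left. Round steel platen at x = -68, y = 0. Blue wedge console 124 mm wide, x = -15 to 110 mm, 38 mm high in front, 112 behind.
- platen_top (a point): Centre of the platen's flat top; axes as the gauge's. 44 mm across, 34 mm above the bench, free all round; the console's front wall, 38 mm high, is 55 mm behind this point.
- reset_knob (a joint): Knob and red pointer angle, rad. 0: on the zero stop (steel pin by the green mark), pointer to gauge +y, the scale's left end. Grows clockwise seen facing the dial, to 3.0; starts between 1.7 and 2.6. Hard stop at 0. Friction 0.04 N m, no spring: stays where left.
- knob_grip (a point): On the knob's axis, 22 mm out from the face. z: outward along the axis; y: along the bar grip to the pointer's tip; turns with the knob. Black bar grip 42 mm long (y), 12 mm wide (x), from 8 to 35 mm out from the face. Under it, up to 9 mm out, a round skirt 38 mm across; the flat red pointer reaches 44 mm from the axis, at most 4.5 mm out.
- specimen_cream: The specimen to load: cream resin puck with a light metal section on top, 30 mm across, 20 mm high, 19 to 34 g. Origin at the centre of its underside, z up. Lies on the bench near its front edge, between robot and gauge; which of three places in the row is random.
- specimen_black: Bystander: black resin puck 30 mm across, 16 mm high, origin at the centre of its underside. Not to be moved.
- test_block: Bystander: round steel test block 50 mm across, 10 mm high, origin at the centre of its underside. Not to be moved.
- dial_centre (a point): Where the knob's axis meets the white sloping dial face: x = 40, y = 0, z = 75 mm in the gauge's frame; axes as the gauge's. The face (128 x 124 mm) rises to the rear; its normal, which is the knob's axis, leans 35 degrees from vertical towards the front (gauge -x). A steel stop pin, 6 mm high, stands on the face 41 mm left of the axis.
- tester_tall: Obstacle: the tall hardness tester fixed on the bench to the left of the gauge, 0.87 m high, solid; origin under its centre. It fills about x 0.43 to 1.03 m, y 0.12 to 0.38 m (base frame); its handwheel's bars, 0.2 m up, reach out to y = 0.09 m. A straight sweep from the robot's left to the gauge runs into it: draw the arm in first.
- tester_diamond: Obstacle: the second hardness tester, fixed on the bench to the right, 0.64 m high; origin under its centre. Its body begins at y = -0.43 m (base frame) and x = 0.43 m; its black camera box overhangs the bench at x 0.53 to 0.60, y -0.31 to -0.44, 0.40 to 0.49 m up, and its eyepiece juts out to x = 0.34 m at y = -0.5, 0.45 m up.
Not all that is in view belongs to the job. What is shaped like the specimen_cream but orange or purple is not meant.

How it is judged (in metres and radians):
On the way, in this order (a step that is already met when the one before it is completed fails the run):
1. the pointer is home on its zero stop (within 0.06 rad) while the cream specimen is still off the platen (value of joint reset_knob below 0.06 rad and horizontal distance between specimen_cream and platen_top above 0.045 m), for 0.2 s.
2. the cream specimen stands on the platen (horizontal distance between specimen_cream and platen_top below 0.008 m and z of specimen_cream in the frame of platen_top below 0.003 m), for 0.1 s.
At the end, for the whole second after the job is handed in: The knob reads below 0.06 rad (pointer on its zero stop); the cream specimen stands upright (within 0.08 rad) and at rest on the platen, its centre within 8 mm of the platen's; the black specimen and the test block are within 20 mm of where they stood (all of step 2 and value of joint reset_knob below 0.06 rad and z of specimen_cream in the frame of platen_top above -0.003 m and angle between specimen_cream's own z axis and vertical below 0.08 rad and linear speed of specimen_cream below 0.02 m/s and distance of each of specimen_black, test_block from where it was at the start of the episode below 0.02 m); the robot touches nothing.
It fails at once if the cream specimen is dropped (falls freely faster than 0.6 m/s, a drop of about 2 cm) (contact force between the fingers and specimen_cream below 0.05 N and linear speed of specimen_cream above 0.6 m/s).
It fails at once if the black specimen or the test block is moved more than 20 mm (distance of any of specimen_black, test_block from where it was at the start of the episode above 0.02 m).
It also fails if it takes over 67 s, if anything falls off the work surface, if the arm or the gripper's body presses on something with over 40 N, if the wrist force passes 120 N, or if a joint passes its speed limit or range.

### The arm

A 7-joint arm with a two-finger parallel gripper is mounted at the origin on a cart in front of the work surface, level with it; the furniture and walls round the work are solid. World frame = base frame: x ahead of the robot, y to its left, z up, the work surface at z = 0. Lengths are in m, angles in degrees, forces in N, time in s.
With the tool pointing down it reaches from about 0.35 to 0.9 m from the base axis. Payload 7.2 kg.
Tool frame: the origin (TCP) lies midway between the tips of the shut fingers; the grasp point (between the pads) lies 19 mm behind it (bot.pinch_z is the distance from the TCP to the grasp point, in m); z points along the fingers, y is the line along which they close (so a half turn about z gives the same grasp; the last joint's range is limited). The gripper opens to 88 mm and grips with 3 to 60 N. Pads are 20 mm wide; open, the fingers measure 115 mm over their backs; the gripper's body (75 mm by 178 mm) begins 61 mm behind the grasp point.
Start: joints at [62.899, 23.554, -0.728, 91.456, 0.321, 64.991, -4.71], TCP at [0.246, -0.574, 0.223] pointing down, gripper open.
Joint ranges: [-169.25, 169.25], [-16.82, 113.86], [-84.01, 82.57], [7.8, 145.47], [-59.2, 239.2], [7.22, 106.19], [-163.78, 163.78]. Speed limits (degrees/s): [136.94, 136.94, 172.46, 172.46, 180, 180, 180].

### API

Orientations are given as [roll, pitch, yaw] about the fixed x, y, z axes, in that order (R = Rz(yaw) Ry(pitch) Rx(roll)).
In Python, from workcell import bot gives the robot as it stands.
- The arm moves only by the tool servo_tool, never from a script. Its argument "plan" is a list that holds one entry, the list of rows, each a list of 7 numbers: the shift along the tool's x, y, z as a fraction of full scale, then the turn, a rotation vector about the tool's x, y, z as a fraction of full scale, then the opening, from -1 (shut) to 1 (fully open). A call has 1 to 20 rows; each row shifts and turns the commanded pose from where the row before left it, along the tool's axes as they then stand; what a row does not reach is not made up. Full scale, the value 1, is 1000 mm for a shift and 45 degrees for a turn. A row lasts 1/8 s, in which the tool goes at most 62.5 mm and 10.7 degrees, less where a joint would pass 70% of its speed; a pose out of reach is approached as far as the arm can. A call with a number of a shift or a turn outside -1 to 1 is refused whole. A call with a gripper value outside its range is refused whole. The fingers move at their own pace and stop on an object; "force" is the grip in N (left out, the last holds). Time passes only in rows, so rows that do not move let the fingers close. It gives the time, the measured TCP pose, the force, the opening and the grip force at its end, in the units of the state.
- bot.state(): the state, without advancing time (a new reading comes with each control period).
- bot.camera(name): name is "scene" or "top" or "wrist"; returns a dict with "pixels" (384x512x3 uint8, blue, green, red), "intrinsics" (3x3 intrinsics, pixels), "camera_from_world" (4x4, takes a point from world to camera coordinates). Camera axes: x right, y up, looking along -z (the intrinsics and any distortion apply to the point x, -y, -z); pixel columns grow to the right and rows downward; lengths in m; the calibration is good to about 2 mm. A picture is of the moment at which its call begins. There is no depth.
- bot.close_job(): hands the job in; it is judged then, once.
The state is a dict: "clock": time; "q": joint angles; "qd": joint speeds; "tau": joint torques, N m; "tcp_pos": TCP position; "tcp_rot": TCP orientation; "wrist_force": force on the tool from outside, world axes, zero at the start; "ft_torque": the same for the moment, N m; "grip_width": finger opening in m; "grasp_force": force on a finger pad.
Only numpy, scipy, OpenCV 4.12 (cv2) and the standard library are available. Lean on these libraries where they do the work, as an engineer would, in place of code of your own. Each camera call takes 0.05 s, during which the arm holds its last target. There are 200 camera calls.

## Working session

There is one attempt and no reset: what is moved stays moved. The work goes in short steps, Python scripts to look and compute and a tool call to move; the robot and the scene stay as the last step left them, time stands still between calls to the robot, and variables do not carry over. Pictures are saved under pics/ and viewed, at most 12 in all, crops included, and the job is handed in when it is done.

Besides the shell and the picture viewer there is one more tool, called as name([rows], argument=value, ...), one row to a line, values as JSON. servo_tool: Moves the arm, as the interface text tells. Its arguments: {"type":"object","properties":{"plan":{"type":"array","items":{"type":"array","items":{"type":"array","items":{"type":"number","minimum":-1,"maximum":1}}}},"force":{"type":"number"}},"required":["plan"]}

```bash
mkdir -p pics; ls; cat > h.py <<'E'
import numpy as np, cv2
from workcell import bot
from scipy.spatial.transform import Rotation as R
def shot(n,f=None):
    c=bot.camera(n); 
    if f: cv2.imwrite('pics/'+f,c['pixels'])
    return c
def ray(c,u,v):
    K=np.array(c['intrinsics']);T=np.array(c['camera_from_world'])
    d=np.linalg.inv(K)@[u,v,1]; d=np.array([d[0],-d[1],-d[2]])
    return -T[:3,:3].T@T[:3,3], T[:3,:3].T@d
def onz(c,u,v,z):
    o,d=ray(c,u,v); return o+d*(z-o[2])/d[2]
def tri(rs):
    A=np.zeros((3,3));b=np.zeros(3)
    for o,d in rs:
        d=d/np.linalg.norm(d);P=np.eye(3)-np.outer(d,d);A+=P;b+=P@o
    p=np.linalg.solve(A,b)
    return p,[np.linalg.norm(np.cross(p-o,d/np.linalg.norm(d))) for o,d in rs]
def proj(c,p):
    K=np.array(c['intrinsics']);T=np.array(c['camera_from_world'])
    q=T[:3,:3]@np.array(p)+T[:3,3]; q=K@[q[0],-q[1],-q[2]]; return q[:2]/q[2]
E
python3 - <<'E'
from h import *
a=shot('scene','s0.png')['pixels'];b=shot('top','t0.png')['pixels'];c=shot('wrist','w0.png')['pixels']
m=np.zeros((600,800,3),np.uint8)
m[:300,:400]=cv2.resize(c,(400,300))
cv2.imwrite('pics/st.png',cv2.resize(np.hstack([a,b]),(800,300)))
s=bot.state();print(s['tcp_pos'],s['tcp_rot'],s['clock'],bot.pinch_z)
E
```

```text
pics
[ 0.24598112 -0.57415714  0.22204271] [-1.79932518e+02  4.57759682e-03  2.31953301e+01] 0.15 0.0187
```

View pics/s0.png

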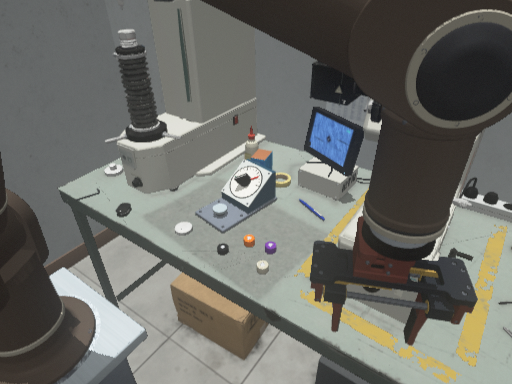

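View pics/t0.png

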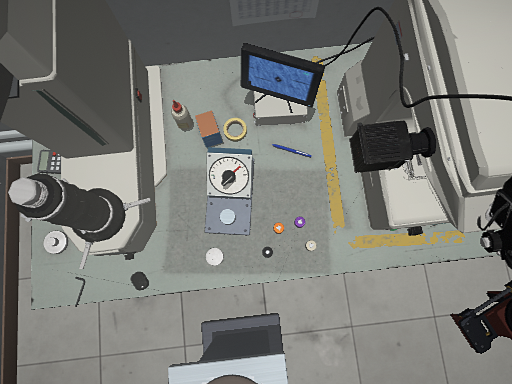

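Scene shows the cream puck at (262,267), with orange (249,240), purple (270,247), black (222,249) and the white test block (183,228). In the top view the cream puck is at (311,245), orange (279,228), purple (299,222), black (267,252), block (214,256), platen (228,216) and knob (228,176). The cream puck's look-alikes are orange, purple, black, the block and the platen; I choose the cream one and check it in a close crop.

```bash
python3 - <<'E'
from h import *
t=shot('top');s=shot('scene')
a=cv2.resize(t['pixels'][145:270,200:330],(520,500),interpolation=cv2.INTER_CUBIC)
b=cv2.resize(s['pixels'][155:280,170:290],(280,292),interpolation=cv2.INTER_CUBIC)
m=np.zeros((500,800,3),np.uint8);m[:,:520]=a;m[:292,520:]=b
cv2.imwrite('pics/c1.png',m)
for n,u,v,z in [('cream',311,245,.02),('black',267,252,.016),('block',214,256,.01),('platen',228,216,.034),('knob',228,176,.1)]:
    p=onz(t,u,v,z);print(n,p.round(3),proj(s,p).round(1))
print(tri([ray(t,311,245),ray(s,262,267)]),tri([ray(t,228,216),ray(s,220,209)]))
E
```

```text
cream [ 0.427 -0.269  0.02 ] [262.6 263.9]
black [ 0.422 -0.144  0.016] [222.3 246.6]
block [0.428 0.006 0.01 ] [183.5 226.7]
platen [ 0.533 -0.046  0.034] [220.4 207.8]
knob [ 0.632 -0.062  0.1  ] [243.8 175.7]
(array([ 0.42641954, -0.26958272,  0.01027513]), [np.float64(0.0014275753077836392), np.float64(0.0014275753077835952)]) (array([ 0.5332669 , -0.04530346,  0.02933579]), [np.float64(0.0008728963777582157), np.float64(0.0008728963777582762)])
```

View pics/c1.png

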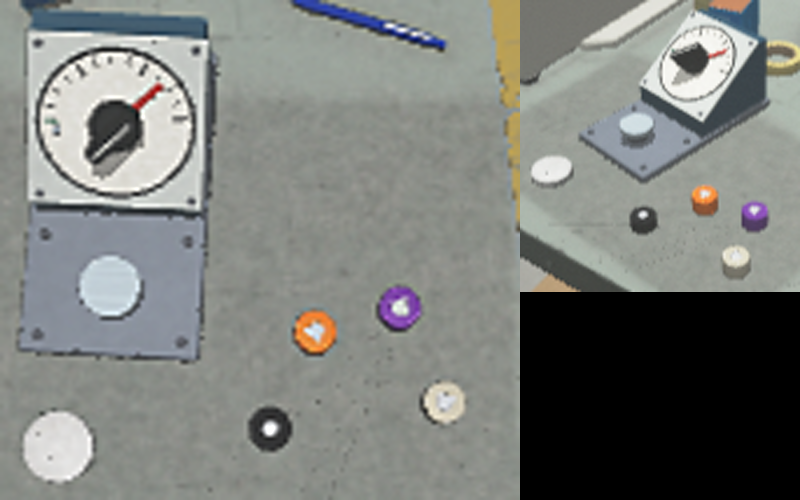

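The close crop confirms the cream puck with the light insert at crop (445,402). The pointer points up and to the right, about 2.4 rad. Next I work out the first move, to a viewpoint over the pucks and gauge.

```bash
cat >> h.py <<'E'
def plan(p,rpy=None):
    s=bot.state(); M=R.from_euler('xyz',s['tcp_rot'],degrees=True)
    d=M.inv().apply(np.array(p)-s['tcp_pos'])
    print('t',round(s['clock'],2),'tcp',np.round(s['tcp_pos'],4),np.round(s['tcp_rot'],2),'q',np.round(s['q'],1))
    print(' shift tool',np.round(d,4),'rows',np.ceil(np.linalg.norm(d)/.06))
    if rpy is not None:
        Rt=rpy if isinstance(rpy,R) else R.from_euler('xyz',rpy,degrees=True)
        w=(M.inv()*Rt).as_rotvec(degrees=True)
        print(' turn tool deg',np.round(w,2),'frac',np.round(w/45,4),'rows',np.ceil(np.linalg.norm(w)/10),'tool shift after turn',np.round(Rt.inv().apply(np.array(p)-s['tcp_pos']),4))
E
python3 - <<'E'
from h import *
c=shot('wrist');o,d=ray(c,256,192);s=bot.state()
M=R.from_euler('xyz',s['tcp_rot'],degrees=True)
print('cam in tool',M.inv().apply(o-s['tcp_pos']),M.inv().apply(d),c['intrinsics'])
plan([.42,-.16,.30],[180,0,80])
E
```

```text
cam in tool [ 0.06667589  0.00070988 -0.16273838] [-0.2490517   0.02199515  0.96852627] [[308.17331712   0.         248.74858556]
 [  0.         308.17331712 192.01592176]
 [  0.           0.           1.        ]]
t 0.3 tcp [ 0.2461 -0.5743  0.2224] [-179.97    0.     23.19] q [62.9 23.6 -0.7 91.5  0.3 65.  -4.7]
 shift tool [ 0.323  -0.3124 -0.0775] rows 8.0
 turn tool deg [-3.000e-02 -2.000e-02 -5.681e+01] frac [-6.0000e-04 -3.0000e-04 -1.2624e+00] rows 6.0 tool shift after turn [ 0.4382  0.0993 -0.0776]
```

servo_tool([
  [[0.04,-0.039,-0.01,0,0,0,1],[0.04,-0.039,-0.01,0,0,0,1],[0.04,-0.039,-0.01,0,0,0,1],[0.04,-0.039,-0.01,0,0,0,1],[0.04,-0.039,-0.01,0,0,0,1],[0.04,-0.039,-0.01,0,0,0,1],[0.04,-0.039,-0.01,0,0,0,1],[0.04,-0.039,-0.01,0,0,0,1],[0,0,0,0,0,-0.21,1],[0,0,0,0,0,-0.21,1],[0,0,0,0,0,-0.21,1],[0,0,0,0,0,-0.21,1],[0,0,0,0,0,-0.21,1],[0,0,0,0,0,-0.21,1],[0,0,0,0,0,0,1],[0,0,0,0,0,0,1]],
])

```text
clock: 2.3
tcp_pos: [0.4174, -0.1617, 0.3027]
tcp_rot: [180.0, 0.0, 79.7]
wrist_force: [0.0, -0.6, -0.2]
grip_width: 0.0878
grasp_force: 0.0
```

```bash
python3 - <<'E'
from h import *
c=shot('wrist','w1.png');plan([.42,-.16,.3])
for p in [(.427,-.269,.02),(.533,-.046,.034),(.64,-.06,.075),(.422,-.144,.016)]: print(proj(c,p))
import pickle;pickle.dump({k:np.array(c[k]) for k in c},open('w1.pkl','wb'))
E
```

```text
t 2.35 tcp [ 0.4174 -0.1617  0.3027] [179.99   0.    79.72] q [ 34.7   3.3 -20.5 106.8   1.2  70.    3.5]
 shift tool [0.0021 0.0023 0.0027] rows 1.0
[267.95543621 227.46185672]
[320.75286492  59.10424916]
[421.23188528  48.11044604]
[250.22639661 147.42440814]
```

View pics/w1.png

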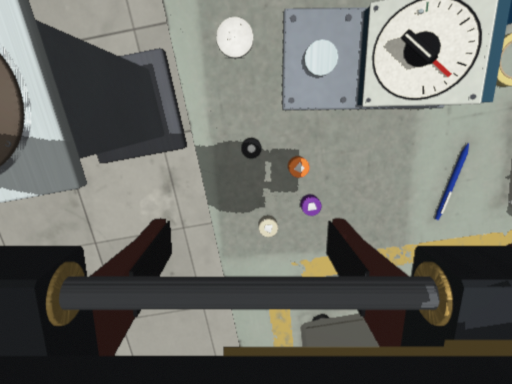

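Wrist view: cream at (268,228), black (251,148), orange (299,167), purple (311,206), block (235,37), platen (321,57), knob near (421,48), red pointer tip (449,76) and the bar's far end (405,36). I measure these finely, using both views.

```bash
cat > m.py <<'E'
from h import *
def blob(c,mask,u,v,r=30):
    n,l,st,ce=cv2.connectedComponentsWithStats(mask.astype(np.uint8))
    i=min([k for k in range(1,n) if st[k,4]>15],key=lambda k:np.hypot(*(ce[k]-[u,v])))
    ct,_=cv2.findContours((l==i).astype(np.uint8),cv2.RETR_EXTERNAL,cv2.CHAIN_APPROX_NONE)
    return cv2.fitEllipse(max(ct,key=len)), ce[i], st[i,4]
def hsv(c): return [x.astype(int) for x in cv2.split(cv2.cvtColor(c['pixels'],cv2.COLOR_BGR2HSV))]
E
python3 - <<'E'
from m import *
import pickle
w=pickle.load(open('w1.pkl','rb'));t=shot('top');s=shot('scene')
for n,c,pts in [('w',w,[(268,228),(321,57),(421,40)]),('t',t,[(311,245),(228,216),(228,176)]),('s',s,[(262,264),(220,208),(0,0)])]:
    h,sa,v=hsv(c)
    for k,(x,y) in zip(['cream','platen'],pts): print(n,k,'hsv',h[y,x],sa[y,x],v[y,x],'at+6',h[y,x+5],sa[y,x+5],v[y,x+5])
    red=((h<8)|(h>172))&(sa>130)&(v>100)
    ys,xs=np.nonzero(red)
    if n!='s':
        x,y=pts[2];m=np.hypot(xs-x,ys-y)<60;print(n,'red',m.sum(),np.c_[xs,ys][m][[0,-1]].tolist(),xs[m].max(),ys[m].max())
E
```

```text
w cream hsv 45 2 232 at+6 25 35 220
w platen hsv 92 15 222 at+6 93 14 224
w red 93 [[435, 60], [449, 75]] 450 75
t cream hsv 11 54 104 at+6 14 56 105
t platen hsv 102 20 227 at+6 99 18 229
t red 14 [[239, 166], [234, 172]] 239 172
s cream hsv 90 3 219 at+6 25 30 204
s platen hsv 99 26 208 at+6 98 25 206
```

```bash
python3 - <<'E'
from m import *
w=cv2.imread('pics/w1.png');t=cv2.imread('pics/t0.png')
m=np.zeros((600,800,3),np.uint8)
m[:360,:]=cv2.resize(w[0:112,272:512],(800,373),interpolation=cv2.INTER_CUBIC)[:360]
m[360:,:300]=cv2.resize(t[205:255,200:262],(300,240))
m[360:,300:600]=cv2.resize(w[205:255,240:302],(300,240))
cv2.imwrite('pics/c2.png',m)
E
```

```text
(no output)
```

View pics/c2.png

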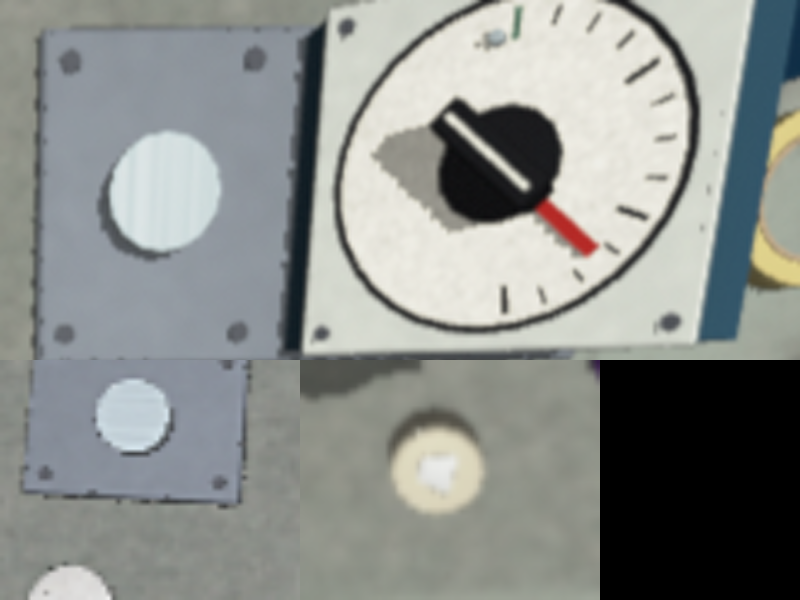

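The crop shows the platen ellipse centre at wrist px (321.2,57.0) and the bar's white stripe from (406.7,34.8) to (430.1,56.1). The pointer tip is at (450.2,75), the stop pin at (419.9,11.4) and the cream top at (268.3,227.9).

```bash
python3 - <<'E'
from m import *
import pickle
w=pickle.load(open('w1.pkl','rb'));t=shot('top');s=shot('scene')
t['pixels']=cv2.imread('pics/t0.png')
def el(c,mask,u,v): 
    e=blob(c,mask,u,v);return np.array(e[0][0]),e[0][1],e[2]
pl={};
for n,c,(x,y) in [('w',w,(321,57)),('t',t,(228,216)),('s',s,(220,208))]:
    h,sa,v=hsv(c); e=el(c,(v>190)&(sa<40),x,y); pl[n]=e[0];print(n,e)
W=lambda p:ray(w,*p);T=lambda p:ray(t,*p);S=lambda p:ray(s,*p)
P,e=tri([W(pl['w']),T(pl['t']),S(pl['s'])]);print('platen 3v',P.round(4),np.round(e,4),'wrist@.034',onz(w,*pl['w'],.034).round(4),'top',onz(t,*pl['t'],.034).round(4))
C,e=tri([W((268.3,227.9)),T((311.25,245.5)),S((262,264))]);print('cream',C.round(4),np.round(e,4),'w@.02',onz(w,268.3,227.9,.02).round(4),onz(t,311.25,245.5,.02).round(4))
K,e=tri([W((418.4,45.4)),T((227.25,180.6))]);print('bar mid',K.round(4),np.round(e,4))
# base screws / front corners yaw at z=.012
f=lambda x,y:onz(w,272+x/3.333,y/3.333,.012)
for a,b in [((70,62),(64,334)),((254,59),(237,332))]:
    d=f(*a)-f(*b);print('yaw y-dir',np.degrees(np.arctan2(-d[0],d[1])),np.linalg.norm(d))
for a,b in [((70,62),(254,59)),((64,334),(237,332))]:
    d=f(*b)-f(*a);print('yaw x-dir',np.degrees(np.arctan2(d[1],d[0])),np.linalg.norm(d))
print('screw mean',np.mean([f(70,62),f(64,334),f(254,59),f(237,332)],0))
E
```

```text
w (array([321.11950684,  56.77438736]), (31.54063606262207, 34.84561538696289), np.int32(910))
t (array([226.87306213, 215.97923279]), (14.006489753723145, 14.221399307250977), np.int32(176))
s (array([219.44577026, 207.37321472]), (7.039165019989014, 13.132979393005371), np.int32(87))
platen 3v [ 0.5335 -0.043   0.0342] [0.0004 0.0002 0.0005] wrist@.034 [ 0.5338 -0.0433  0.034 ] top [ 0.5336 -0.0431  0.034 ]
cream [ 0.4261 -0.2693  0.0206] [0.0013 0.0008 0.0009] w@.02 [ 0.4274 -0.2698  0.02  ] [ 0.4255 -0.2698  0.02  ]
bar mid [ 0.6164 -0.0598  0.1133] [0.0006 0.0006]
yaw y-dir -9.714907881002922 0.10392137222023413
yaw y-dir -9.724222649351871 0.10417810670970402
yaw x-dir -9.5203561396262 0.07320366246789851
yaw x-dir -9.721300486652234 0.07318630432240134
screw mean [ 0.53552344 -0.0444578   0.012     ]
```

```bash
cat > g.py <<'E'
from m import *
yaw=-9.7; P=np.array([.5336,-.0431,.034])
G=R.from_euler('z',yaw,degrees=True); O=P-G.apply([-.068,0,.034]); D=O+G.apply([.04,0,.075])
a=np.radians(35); n=G.apply([-np.sin(a),0,np.cos(a)]); up=G.apply([np.cos(a),0,np.sin(a)]); left=G.apply([0,1,0])
def onface(c,u,v,h):
    o,d=ray(c,u,v);p=o+d*(np.dot(D+h*n-o,n)/np.dot(d,n))-D;return np.array([p@left,p@up])
def ang(q): return np.degrees(np.arctan2(q[1],q[0]))
def tool(th,half=0):  # bar at angle th deg; tool z=-n ; tool x along bar
    x=left*np.cos(np.radians(th))+up*np.sin(np.radians(th))
    if half: x=-x
    z=-n; return R.from_matrix(np.c_[x,np.cross(z,x),z])
E
python3 - <<'E'
from g import *
import pickle
w=pickle.load(open('w1.pkl','rb'));t=shot('top')
print('D',D,'n',n,proj(w,D+.035*n),proj(t,D+.035*n),'pin proj',proj(w,D+.041*left+.006*n))
tip=onface(w,450.2,75,.004);print('tip',tip,np.hypot(*tip),ang(tip))
a=onface(w,406.7,34.8,.035);b=onface(w,430.1,56.1,.035);print('stripe',a,b,ang(b-a),'mid',(a+b)/2)
print('pin',onface(w,419.9,11.4,.006))
th=ang(b-a)
for hf in (0,1):
  for x in (th,0): plan(D+.1*n,tool(x,hf))
E
```

```text
D [ 0.64005597 -0.06129685  0.075     ] n [-0.56537628  0.09664154  0.81915204] [417.09060265  44.19001333] [226.94681544 180.05620581] pin proj [425.29376263   8.79867034]
tip [-0.03104327  0.03265596] 0.045056590116272825 133.54973801318678
stripe [ 0.0108122 -0.0112799] [-0.01336708  0.0138033 ] 133.94879421187392 mid [-0.00127744  0.0012617 ]
pin [ 0.03928179 -0.00516183]
t 2.6 tcp [ 0.4174 -0.1617  0.3026] [-180.      0.     79.85] q [ 34.7   3.4 -20.5 106.8   1.2  70.    3.6]
 shift tool [0.1376 0.1441 0.1457] rows 5.0
 turn tool deg [-17.08  40.63 128.42] frac [-0.3795  0.9028  2.8538] rows 14.0 tool shift after turn [-0.0692 -0.1228  0.2026]
t 2.6 tcp [ 0.4174 -0.1617  0.3026] [-180.      0.     79.85] q [ 34.7   3.4 -20.5 106.8   1.2  70.    3.6]
 shift tool [0.1376 0.1441 0.1457] rows 5.0
 turn tool deg [-35.     0.14  -0.43] frac [-0.7778  0.0031 -0.0096] rows 4.0 tool shift after turn [0.1364 0.0354 0.2026]
t 2.6 tcp [ 0.4174 -0.1617  0.3026] [-180.      0.     79.85] q [ 34.7   3.4 -20.5 106.8   1.2  70.    3.6]
 shift tool [0.1376 0.1441 0.1457] rows 5.0
 turn tool deg [-33.14 -13.93 -45.01] frac [-0.7366 -0.3096 -1.0002] rows 6.0 tool shift after turn [0.0692 0.1228 0.2026]
t 2.6 tcp [ 0.4174 -0.1617  0.3026] [-180.      0.     79.85] q [ 34.7   3.4 -20.5 106.8   1.2  70.    3.6]
 shift tool [0.1376 0.1441 0.1457] rows 5.0
 turn tool deg [  0.21  54.   171.26] frac [0.0047 1.2    3.8059] rows 18.0 tool shift after turn [-0.1364 -0.0354  0.2026]
```

Geometry agrees: the pointer reads about 133.7°, its tip is 45 mm out, and the platen height is 34.2 mm. I tilt 35° and move to 100 mm off the face.

servo_tool([
  [[0,0,0,-0.1945,0,0,0.2],[0,0,0,-0.1945,0,0,0.2],[0,0,0,-0.1945,0,0,0.2],[0,0,0,-0.1945,0,0,0.2],[0.0273,0.0071,0.0405,0,0,0,0.2],[0.0273,0.0071,0.0405,0,0,0,0.2],[0.0273,0.0071,0.0405,0,0,0,0.2],[0.0273,0.0071,0.0405,0,0,0,0.2],[0.0273,0.0071,0.0405,0,0,0,0.2],[0,0,0,0,0,0.2285,0.2],[0,0,0,0,0,0.2285,0.2],[0,0,0,0,0,0.2285,0.2],[0,0,0,0,0,0.2285,0.2],[0,0,0,0,0,0,0.2]],
])

```text
clock: 4.35
tcp_pos: [0.5184, -0.1023, 0.1994]
tcp_rot: [153.0, -19.9, 43.1]
wrist_force: [-0.2, -0.3, 0.4]
grip_width: 0.0526
grasp_force: 0.0
```

```bash
python3 - <<'E'
from g import *
plan(D+.1*n,tool(133.7))
E
```

```text
t 4.35 tcp [ 0.5184 -0.1023  0.1994] [152.99 -19.93  43.15] q [ 38.1   3.  -36.6 131.9  31.4  15.1 -77.9]
 shift tool [ 0.0628 -0.0242  0.064 ] rows 2.0
 turn tool deg [ 1.97  2.24 92.27] frac [0.0437 0.0498 2.0505] rows 10.0 tool shift after turn [-0.0268 -0.0587  0.0668]
```

servo_tool([
  [[0,0,0,0,0,-0.15,0.2],[0,0,0,0,0,-0.15,0.2],[0,0,0,0,0,-0.15,0.2],[0,0,0,0,0,-0.15,0.2],[0,0,0,0,0,-0.15,0.2],[0,0,0,0,0,-0.15,0.2],[0,0,0,0,0,0,0.2]],
])

```text
clock: 5.22
tcp_pos: [0.5183, -0.1025, 0.1994]
tcp_rot: [146.9, 1.1, 78.6]
wrist_force: [1.1, -0.3, 0.1]
grip_width: 0.0528
grasp_force: 0.0
```

```bash
python3 - <<'E'
from g import *
plan(D+.1*n,tool(133.7,1));plan(D+.1*n,tool(0,0))
E
```

```text
t 5.22 tcp [ 0.5183 -0.1025  0.1994] [146.9    1.09  78.57] q [ 42.4   3.4 -40.9 131.8  32.6  15.3 -38.3]
 shift tool [0.0636 0.0225 0.064 ] rows 2.0
 turn tool deg [ -2.57   0.99 -47.11] frac [-0.0571  0.022  -1.047 ] rows 5.0 tool shift after turn [0.0269 0.0589 0.0668]
t 5.22 tcp [ 0.5183 -0.1025  0.1994] [146.9    1.09  78.57] q [ 42.4   3.4 -40.9 131.8  32.6  15.3 -38.3]
 shift tool [0.0636 0.0225 0.064 ] rows 2.0
 turn tool deg [-1.92  1.87 -0.82] frac [-0.0426  0.0415 -0.0183] rows 1.0 tool shift after turn [0.0611 0.0212 0.0668]
```

servo_tool([
  [[0,0,0,-0.0114,0.0044,-0.2094,0.2],[0,0,0,-0.0114,0.0044,-0.2094,0.2],[0,0,0,-0.0114,0.0044,-0.2094,0.2],[0,0,0,-0.0114,0.0044,-0.2094,0.2],[0,0,0,-0.0114,0.0044,-0.2094,0.2],[0.0067,0.0147,0.0167,0,0,0,0.2],[0.0067,0.0147,0.0167,0,0,0,0.2],[0.0067,0.0147,0.0167,0,0,0,0.2],[0.0067,0.0147,0.0167,0,0,0,0.2],[0,0,0,0,0,0,0.2],[0,0,0,0,0,0,0.2]],
])

```text
clock: 6.6
tcp_pos: [0.5803, -0.0541, 0.1584]
tcp_rot: [154.2, 24.4, 120.8]
wrist_force: [-0.8, 0.4, 1.2]
grip_width: 0.0528
grasp_force: 0.0
```

```bash
python3 - <<'E'
from g import *
plan(D+.1*n,tool(133.7,1));plan(D+.013*n,tool(133.7,1))
c=shot('wrist','w2.png');print(proj(c,D),proj(c,D+.035*n))
E
```

```text
t 6.6 tcp [ 0.5803 -0.0541  0.1584] [154.19  24.37 120.77] q [ 25.1  13.1 -32.7 129.8  74.2  15.9 -37.2]
 shift tool [0.0011 0.0031 0.0028] rows 1.0
 turn tool deg [-0.07 -0.06 -0.17] frac [-0.0015 -0.0013 -0.0037] rows 1.0 tool shift after turn [0.0011 0.0031 0.0028]
t 6.6 tcp [ 0.5803 -0.0541  0.1584] [154.19  24.37 120.77] q [ 25.1  13.1 -32.7 129.8  74.2  15.9 -37.2]
 shift tool [0.001  0.0032 0.0898] rows 2.0
 turn tool deg [-0.07 -0.06 -0.17] frac [-0.0015 -0.0013 -0.0037] rows 1.0 tool shift after turn [0.0011 0.0031 0.0898]
[253.40337563 189.53865248] [254.0061687  200.31371472]
```

View pics/w2.png

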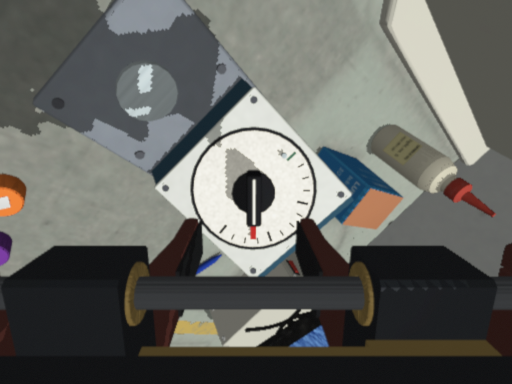

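The wrist view shows the bar upright in the image, stripe centre (253,199), just where the model predicts (254,200), with the pointer tip toward (253,236). I descend and grip.

servo_tool([
  [[0.0002,0.0006,0.018,0,0,0,0.2],[0.0002,0.0006,0.018,0,0,0,0.2],[0.0002,0.0006,0.018,0,0,0,0.2],[0.0002,0.0006,0.018,0,0,0,0.2],[0.0002,0.0006,0.016,0,0,0,0.2],[0,0,0,0,0,0,0.2],[0,0,0,0,0,0,0.2]],
])

```text
clock: 7.52
tcp_pos: [0.6317, -0.0604, 0.0877]
tcp_rot: [154.2, 24.4, 120.7]
wrist_force: [0.2, 0.9, 0.2]
grip_width: 0.0525
grasp_force: 0.0
```

servo_tool([
  [[0,0,0,0,0,0,-1],[0,0,0,0,0,0,-1],[0,0,0,0,0,0,-1],[0,0,0,0,0,0,-1],[0,0,0,0,0,0,-1]],
], force=15)

```text
clock: 8.15
tcp_pos: [0.6322, -0.0596, 0.0873]
tcp_rot: [154.1, 24.4, 120.8]
wrist_force: [-0.5, 0.2, 1.6]
grip_width: 0.012
grasp_force: 15.0
```

```bash
python3 - <<'E'
from g import *
plan(D+.013*n,tool(133.7,1));s=bot.state();print(s['grip_width'],s['grasp_force'],s['wrist_force'],s['ft_torque'])
E
```

```text
t 8.15 tcp [ 0.6322 -0.0596  0.0873] [154.14  24.4  120.77] q [ 22.4  25.9 -30.6 126.4 103.7  19.9 -63.5]
 shift tool [ 0.0001 -0.0006  0.0017] rows 1.0
 turn tool deg [-0.01 -0.04 -0.15] frac [-0.0003 -0.0009 -0.0034] rows 1.0 tool shift after turn [ 0.0001 -0.0006  0.0017]
0.01200721846805731 14.99706655740738 [-0.47336867  0.19488188  1.63573969] [0.12472128 0.27741035 0.03140489]
```

Gripped at 12.0 mm. I turn the first part.

servo_tool([
  [[0,0,0,0,0,-0.15,-1],[0,0,0,0,0,-0.15,-1],[0,0,0,0,0,-0.15,-1],[0,0,0,0,0,-0.15,-1],[0,0,0,0,0,-0.15,-1],[0,0,0,0,0,-0.15,-1],[0,0,0,0,0,0,-1],[0,0,0,0,0,0,-1]],
])

```text
clock: 9.15
tcp_pos: [0.6321, -0.0598, 0.0873]
tcp_rot: [177.6, 34.9, 166.0]
wrist_force: [-1.5, -0.8, 1.8]
grip_width: 0.0118
grasp_force: 15.0
```

```bash
python3 - <<'E'
from g import *
plan(D+.0145*n,tool(93.2,1));s=bot.state();print(s['grip_width'],s['grasp_force'],s['wrist_force'],s['ft_torque'])
E
```

```text
t 9.15 tcp [ 0.6321 -0.0598  0.0873] [177.57  34.89 166.04] q [ 14.9  24.3 -21.5 126.9 106.8  16.1 -28. ]
 shift tool [ 0.0004 -0.0002  0.0002] rows 1.0
 turn tool deg [-0.01 -0.04 -0.29] frac [-0.0002 -0.0009 -0.0065] rows 1.0 tool shift after turn [ 0.0004 -0.0002  0.0002]
0.01175566388691851 14.998456835746765 [-1.53852062 -0.80778338  1.81422423] [ 0.01449622  0.31418494 -0.02610096]
```

servo_tool([
  [[0,0,0,0,0,-0.15,-1],[0,0,0,0,0,-0.15,-1],[0,0,0,0,0,-0.15,-1],[0,0,0,0,0,-0.15,-1],[0,0,0,0,0,-0.15,-1],[0,0,0,0,0,-0.15,-1],[0,0,0,0,0,-0.15,-1],[0,0,0,0,0,-0.15,-1],[0,0,0,0,0,-0.15,-1],[0,0,0,0,0,-0.15,-1],[0,0,0,0,0,-0.15,-1],[0,0,0,0,0,-0.15,-1],[0,0,0,0,0,0,-1],[0,0,0,0,0,0,-1]],
])

```text
clock: 10.9
tcp_pos: [0.6323, -0.0602, 0.0874]
tcp_rot: [-145.7, 7.1, -110.1]
wrist_force: [-1.4, -1.6, 3.0]
grip_width: 0.0122
grasp_force: 15.0
```

```bash
python3 - <<'E'
from g import *
plan(D+.0145*n,tool(0,1));s=bot.state();print(s['grip_width'],s['grasp_force'],s['wrist_force'],s['ft_torque'])
E
```

```text
t 10.9 tcp [ 0.6323 -0.0602  0.0874] [-145.66    7.14 -110.07] q [ -1.9  22.7  -1.4 128.  122.6   9.3  34.2]
 shift tool [-0.0001  0.0008  0.0002] rows 1.0
 turn tool deg [ 1.000e-02 -4.000e-02 -1.257e+01] frac [ 2.000e-04 -8.000e-04 -2.793e-01] rows 2.0 tool shift after turn [-0.0002  0.0007  0.0002]
0.012171890920747375 15.000075101852417 [-1.36640835 -1.60362235  3.01589643] [-0.16352051  0.210632   -0.17443915]
```

servo_tool([
  [[0,0,0,0,0,-0.085,-1],[0,0,0,0,0,-0.085,-1],[0,0,0,0,0,-0.085,-1],[0,0,0,0,0,-0.085,-1],[0,0,0,0,0,0,-1],[0,0,0,0,0,0,-1],[0,0,0,0,0,0,-1]],
])

```text
clock: 11.78
tcp_pos: [0.6323, -0.0601, 0.0874]
tcp_rot: [-145.0, -1.6, -97.4]
wrist_force: [0.0, -1.5, 3.5]
grip_width: 0.0123
grasp_force: 15.3
```

```bash
python3 - <<'E'
from g import *
plan(D+.0145*n,tool(0,1));s=bot.state();print(s['grip_width'],s['grasp_force'],s['wrist_force'],s['ft_torque'],s['ft_torque']@n)
E
```

```text
t 11.78 tcp [ 0.6323 -0.0601  0.0874] [-145.05   -1.64  -97.39] q [ -4.2  22.7   1.4 128.1 126.8   8.4  45. ]
 shift tool [-0.0001  0.0007  0.0002] rows 1.0
 turn tool deg [ 0.02 -0.02  2.84] frac [ 0.0003 -0.0004  0.063 ] rows 1.0 tool shift after turn [-0.0001  0.0007  0.0002]
0.012259277903135418 15.342296361923218 [ 0.04017576 -1.46384373  3.48409322] [-0.03508672 -0.05670931 -0.54203098] -0.42964905971080436
```

The axial torque jumped to 0.43 N m, so the pointer is firmly on its stop. I open and back off.

servo_tool([
  [[0,0,0,0,0,0,0.2],[0,0,0,0,0,0,0.2],[0,0,0,0,0,0,0.2],[0,0,0,0,0,0,0.2],[0,0,-0.02,0,0,0,0.2],[0,0,-0.03,0,0,0,0.2],[0,0,-0.03,0,0,0,0.2],[0,0,-0.03,0,0,0,0.2],[0,0,0,0,0,0,0.2],[0,0,0,0,0,0,0.2]],
])

```text
clock: 13.02
tcp_pos: [0.5887, -0.0546, 0.1538]
tcp_rot: [-144.8, -2.0, -97.5]
wrist_force: [0.0, 0.3, -0.3]
grip_width: 0.0525
grasp_force: 0.0
```

```bash
python3 - <<'E'
from g import *
c=shot('wrist','w3.png');h,sa,v=hsv(c)
x,y=proj(c,D);red=((h<8)|(h>172))&(sa>130)&(v>60)
ys,xs=np.nonzero(red);m=np.hypot(xs-x,ys-y)<75
i=np.c_[xs,ys][m];q=np.array([onface(c,a,b,.004) for a,b in i]);print(len(i),i.mean(0),q.mean(0),'angle',ang(q.mean(0)),'max r',np.hypot(*q.T).max(),x,y)
plan([.4265,-.2695,.15],[180,0,-15]);plan([.4265,-.2695,.15],[180,0,60])
cv2.imwrite('pics/w3c.png',cv2.resize(c['pixels'][int(y)-80:int(y)+80,int(x)-110:int(x)+110],(660,480)))
E
```

```text
59 [249.47457627 239.83050847] [0.0370937  0.00042922] angle 0.66294602597064 max r 0.043037870125848574 252.14933942912938 198.17712401026265
t 13.07 tcp [ 0.5885 -0.0547  0.1535] [-144.86   -2.06  -97.53] q [ -6.4  11.6   2.  131.1  69.9   8.7 101.4]
 shift tool [ 0.2339  0.1151 -0.0665] rows 5.0
 turn tool deg [-27.3  -26.84 -79.1 ] frac [-0.6067 -0.5964 -1.7578] rows 9.0 tool shift after turn [-0.1009  0.2495  0.0035]
t 13.07 tcp [ 0.5885 -0.0547  0.1535] [-144.86   -2.06  -97.53] q [ -6.4  11.6   2.  131.1  69.9   8.7 101.4]
 shift tool [ 0.2339  0.1151 -0.0665] rows 5.0
 turn tool deg [  -6.76  -48.17 -150.29] frac [-0.1503 -1.0705 -3.3398] rows 16.0 tool shift after turn [-0.2671 -0.0329  0.0035]
```

View pics/w3c.png

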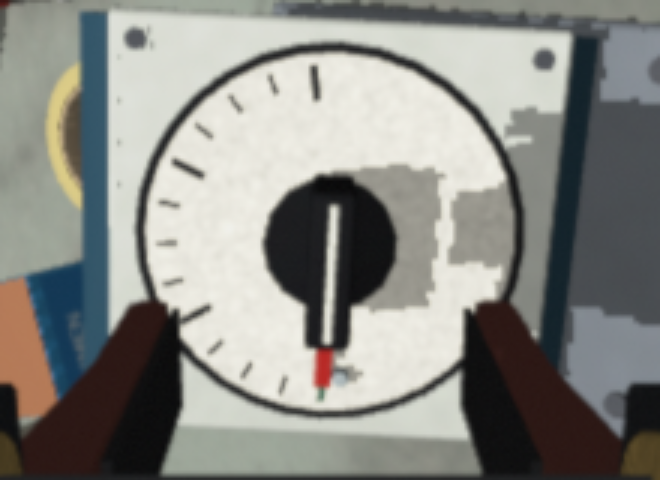

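The crop shows the red pointer at (323,368) against the stop pin at (342,375) by the green mark. It measures about 0.7°, so the pointer is home. I back off further, unwind and level the tool.

servo_tool([
  [[0,0,-0.03,0,0,0,0.2],[0,0,-0.03,0,0,0,0.2],[0,0,0,0,0,0.2,0.2],[0,0,0,0,0,0.2,0.2],[0,0,0,0,0,0.2,0.2],[0,0,0,0,0,0.2,0.2],[0,0,0,0,0,0.2,0.2],[0,0,0,0,0,0.2,0.2],[0,0,0,0,0,0.2,0.2],[0,0,0,0,0,0.2,0.2],[0,0,0,0,0,0.2,0.2],[0,0,0,0,0,0.2,0.2],[0,0,0,0,0,0,0.2]],
])

```text
clock: 14.7
tcp_pos: [0.5544, -0.0486, 0.2023]
tcp_rot: [-177.4, 35.1, 174.0]
wrist_force: [0.1, -0.3, -0.2]
grip_width: 0.0525
grasp_force: 0.0
```

```bash
python3 - <<'E'
from g import *
t=shot('top');print('purple',onz(t,299.5,221.5,.02))
plan([.48,-.15,.25],[180,0,170.3]);print(bot.state()['qd'])
E
```

```text
purple [ 0.49638018 -0.2461353   0.02      ]
t 14.75 tcp [ 0.5544 -0.0485  0.2024] [-177.33   35.07  174.15] q [ -5.2   3.1  -0.9 132.   41.9  14.4  39.1]
 shift tool [ 0.0247 -0.112  -0.0704] rows 3.0
 turn tool deg [-1.41 35.14  2.91] frac [-0.0313  0.7808  0.0646] rows 4.0 tool shift after turn [ 0.0562 -0.1126 -0.0476]
[ 0.1959573  -0.39199921 -0.10128307 -0.03878958 -0.83789787 -0.02116938
  1.73801749]
```

servo_tool([
  [[0,0,0,-0.0078,0.1952,0.0162,0.2],[0,0,0,-0.0078,0.1952,0.0162,0.2],[0,0,0,-0.0078,0.1952,0.0162,0.2],[0,0,0,-0.0078,0.1952,0.0162,0.2],[0,0,0,0,0,0,0.2],[0.0178,-0.048,0.0164,0,0,0,0.2],[0.0178,-0.048,0.0164,0,0,0,0.2],[0.0178,-0.048,0.0164,0,0,0,0.2],[0.0178,-0.048,0.0164,0,0,0,0.2],[0.0178,-0.048,0.0164,0,0,0,0.2],[0,0,0,0,0,0,0.2],[0,0,0,0,0,0,0.2]],
])

```text
clock: 16.25
tcp_pos: [0.4298, -0.2776, 0.1192]
tcp_rot: [-179.0, 3.8, 169.8]
wrist_force: [-0.0, -0.4, 0.4]
grip_width: 0.0523
grasp_force: 0.0
```

```bash
cat > cr.py <<'E'
from g import *
def cream(c,p):
    h,sa,v=hsv(c);u,w=proj(c,p)
    m=(((h>15)&(h<38)&(sa>18)&(v>150))|((v>200)&(sa<30)))
    m=cv2.morphologyEx(m.astype(np.uint8),cv2.MORPH_CLOSE,np.ones((5,5)))
    return blob(c,m,u,w),(u,w)
E
python3 - <<'E'
from cr import *
c=shot('wrist','w4.png');e,u=cream(c,[.4265,-.2695,.02]);print(e,u,onz(c,*e[0][0],.02),onz(c,*e[0][0],.01))
plan([.4265,-.2695,.012],[180,0,170.3])
cv2.imwrite('pics/w4c.png',c['pixels'])
E
```

```text
(((292.673583984375, 247.99073791503906), (3.028118371963501, 14.087370872497559), 175.79620361328125), array([292.775, 248.925]), np.int32(40)) (np.float64(260.2888430842062), np.float64(180.5843075764012)) [ 0.49622688 -0.2507789   0.02      ] [ 0.50182034 -0.25034114  0.01      ]
t 16.3 tcp [ 0.4305 -0.2771  0.1195] [-179.05    3.87  169.82] q [ 25.4  17.4   2.5 116.8  -1.5  41.8 108.7]
 shift tool [0.0125 0.0086 0.1068] rows 2.0
 turn tool deg [-0.97  3.86 -0.51] frac [-0.0215  0.0858 -0.0114] rows 1.0 tool shift after turn [0.0052 0.0068 0.1075]
```

View pics/w4.png

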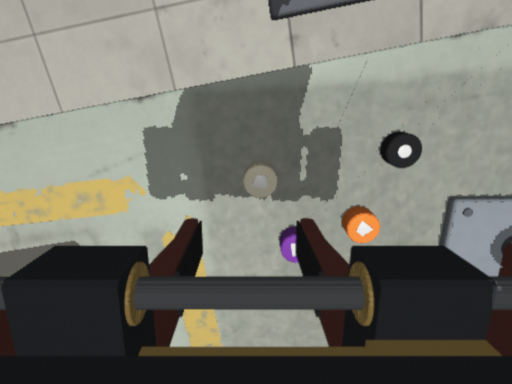

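The wrist view shows cream at (261,180), predicted (260,181); purple at (292,247), orange (362,228) and black (403,150) are clear of the fingers. I level the tool and descend.

servo_tool([
  [[0,0,0,-0.0215,0.0858,-0.0114,0.2],[0,0,0,0,0,0,0.2],[0.001,0.0014,0.0225,0,0,0,0.2],[0.001,0.0014,0.0225,0,0,0,0.2],[0.001,0.0014,0.0225,0,0,0,0.2],[0.001,0.0014,0.012,0,0,0,0.2],[0,0,0,0,0,0,0.2],[0,0,0,0,0,0,0.2]],
])

```text
clock: 17.3
tcp_pos: [0.4276, -0.272, 0.0405]
tcp_rot: [180.0, 0.0, 170.2]
wrist_force: [-0.9, 0.0, 0.4]
grip_width: 0.0526
grasp_force: 0.0
```

```bash
python3 - <<'E'
from cr import *
plan([.4265,-.2695,.007],[180,0,170.3])
c=shot('wrist','w5.png');print(proj(c,[.4265,-.2695,.02]))
u,v=map(int,proj(c,[.4265,-.2695,.02]));cv2.imwrite('pics/w5c.png',cv2.resize(c['pixels'][v-60:v+60,u-80:u+80],(640,480)))
E
```

```text
t 17.3 tcp [ 0.4276 -0.272   0.0405] [1.7999e+02 1.0000e-02 1.7018e+02] q [ 25.3  26.1   2.2 117.4  -1.6  36.5 108.7]
 shift tool [0.0015 0.0023 0.0335] rows 1.0
 turn tool deg [ 0.01  0.01 -0.12] frac [ 0.0003  0.0001 -0.0026] rows 1.0 tool shift after turn [0.0015 0.0023 0.0335]
[254.03871517 222.22192823]
```

View pics/w5c.png

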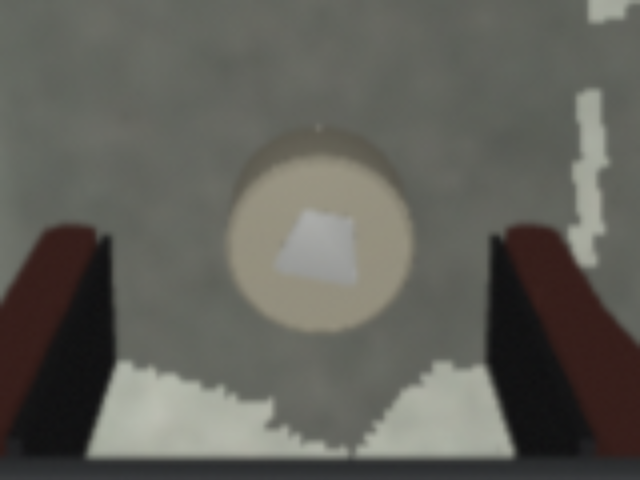

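The puck is centred at crop (320,243) against the predicted (320,241), well within 1 mm. I descend and grip gently.

servo_tool([
  [[0.0008,0.0012,0.017,0,0,0,0.2],[0.0007,0.0011,0.0165,0,0,0,0.2],[0,0,0,0,0,0,0.2],[0,0,0,0,0,0,-1],[0,0,0,0,0,0,-1],[0,0,0,0,0,0,-1],[0,0,0,0,0,0,-1],[0,0,0,0,0,0,-1]],
], force=10)

```text
clock: 18.35
tcp_pos: [0.4263, -0.2696, 0.0069]
tcp_rot: [180.0, -0.0, 170.2]
wrist_force: [-0.4, -0.5, 5.9]
grip_width: 0.0292
grasp_force: 10.0
```

servo_tool([
  [[0,0,-0.01,0,0,0,-1],[0,0,-0.03,0,0,0,-1],[0,0,-0.04,0,0,0,-1],[0,0,-0.04,0,0,0,-1],[0,0,0,0,0,0,-1],[0,0,0,0,0,0,-1]],
])

```text
clock: 19.1
tcp_pos: [0.4257, -0.2692, 0.1262]
tcp_rot: [180.0, -0.1, 170.2]
wrist_force: [-0.4, 0.8, -0.6]
grip_width: 0.0291
grasp_force: 10.0
```

```bash
python3 - <<'E'
from cr import *
plan(P+[0,0,.06],[180,0,170.3]); s=bot.state();print(s['grip_width'],s['grasp_force'])
E
```

```text
t 19.1 tcp [ 0.4257 -0.2692  0.1262] [ 1.7996e+02 -8.0000e-02  1.7017e+02] q [ 24.5  18.3   2.8 114.2  -1.2  47.6 108.1]
 shift tool [-0.0678  0.2412  0.0323] rows 5.0
 turn tool deg [ 0.04 -0.08 -0.13] frac [ 0.001  -0.0018 -0.0029] rows 1.0 tool shift after turn [-0.0683  0.2411  0.0322]
0.029144237563260185 9.980602986959504
```

Held at 29.1 mm. I carry it over the platen.

servo_tool([
  [[-0.0113,0.0402,0,0,0,0,-1],[-0.0113,0.0402,0,0,0,0,-1],[-0.0113,0.0402,0,0,0,0,-1],[-0.0113,0.0402,0,0,0,0,-1],[-0.0113,0.0402,0,0,0,0,-1],[-0.0113,0.0402,0,0,0,0,-1],[0,0,0,0,0,0,-1],[0,0,0,0,0,0,-1],[0,0,0.03,0,0,0,-1],[0,0,0.03,0,0,0,-1],[0,0,0,0,0,0,-1],[0,0,0,0,0,0,-1]],
])

```text
clock: 20.6
tcp_pos: [0.534, -0.0443, 0.067]
tcp_rot: [180.0, -0.1, 170.1]
wrist_force: [0.9, 0.2, -0.2]
grip_width: 0.0291
grasp_force: 10.0
```

```bash
python3 - <<'E'
from cr import *
plan(P+[0,0,.0075],[180,0,170.3]); s=bot.state();print(s['grip_width'],s['grasp_force'])
c=shot('wrist');T=R.from_euler('xyz',s['tcp_rot'],degrees=True)
u,v=map(int,proj(c,P));print('platen proj',proj(c,P),'puck top centre proj',proj(c,s['tcp_pos']+[0,0,.013]))
y0=min(max(v-75,0),234);cv2.imwrite('pics/w6c.png',cv2.resize(c['pixels'][y0:y0+150,u-100:u+100],(800,600)));print(y0,u-100)
E
```

```text
t 20.6 tcp [ 0.534  -0.0443  0.067 ] [ 1.7998e+02 -6.0000e-02  1.7009e+02] q [  1.4  26.   -2.4 112.3   1.5  41.9  78.3]
 shift tool [0.0006 0.0011 0.0255] rows 1.0
 turn tool deg [ 0.02 -0.06 -0.21] frac [ 0.0005 -0.0013 -0.0048] rows 1.0 tool shift after turn [0.0006 0.0011 0.0255]
0.02908858364837357 9.980636461766883
platen proj [251.83934102 217.10138126] puck top centre proj [250.75242396 246.81492346]
142 151
```

View pics/w6c.png

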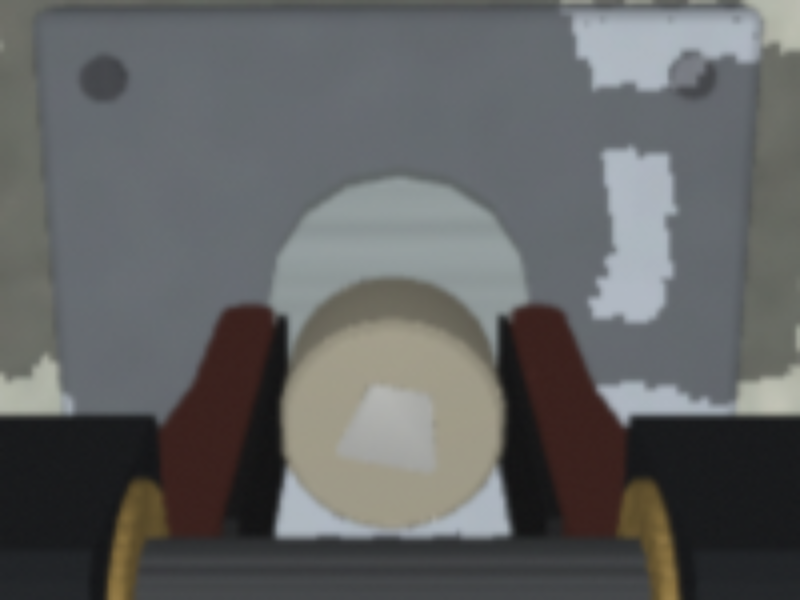

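The crop shows the held puck's top at (393,422), level between the pads. The platen's visible rim is centred at column 400, where predicted. I lower slowly.

servo_tool([
  [[0.0003,0.0006,0.008,0,0,0,-1],[0.0003,0.0005,0.008,0,0,0,-1],[0,0,0.004,0,0,0,-1],[0,0,0.003,0,0,0,-1],[0,0,0.001,0,0,0,-1],[0,0,0.001,0,0,0,-1],[0,0,0.001,0,0,0,-1],[0,0,0,0,0,0,-1],[0,0,0,0,0,0,-1]],
])

```text
clock: 21.78
tcp_pos: [0.5337, -0.0421, 0.0409]
tcp_rot: [180.0, -0.0, 170.2]
wrist_force: [-2.9, -0.0, 5.2]
grip_width: 0.0294
grasp_force: 10.0
```

```bash
python3 - <<'E'
from cr import *
plan(P+[0,0,.0065]); s=bot.state();print(s['grip_width'],s['wrist_force'],s['ft_torque'])
E
```

```text
t 21.77 tcp [ 0.5337 -0.0421  0.0409] [ 1.7996e+02 -5.0000e-02  1.7017e+02] q [  1.2  28.2  -2.4 113.2   1.7  38.6  77.9]
 shift tool [-0.0001 -0.001   0.0004] rows 1.0
0.029366715919234367 [-2.91492194 -0.03742131  5.23808266] [ 0.06511505  0.25991633 -0.03201438]
```

Contact felt (5 N). I release and rise.

servo_tool([
  [[0,0,0,0,0,0,-0.2],[0,0,0,0,0,0,0],[0,0,0,0,0,0,0.2],[0,0,0,0,0,0,0.2],[0,0,0,0,0,0,0.2],[0,0,-0.01,0,0,0,0.2],[0,0,-0.03,0,0,0,0.2],[0,0,-0.04,0,0,0,0.2],[0.01,0,-0.04,0,0,0,0.2],[0.01,0,-0.04,0,0,0,0.2],[0,0,0,0,0,0,0.2],[0,0,0,0,0,0,0.2]],
])

```text
clock: 23.28
tcp_pos: [0.5139, -0.0388, 0.2005]
tcp_rot: [180.0, -0.1, 170.2]
wrist_force: [0.3, -0.2, -1.3]
grip_width: 0.0524
grasp_force: 0.0
```

```bash
python3 - <<'E'
from cr import *
c=shot('wrist','w7.png');print('pred platen',proj(c,P),'puck top',proj(c,P+[0,0,.02]))
s=bot.state();print(s['wrist_force'],s['tcp_pos'],s['grip_width'])
h,sa,v=hsv(c);u,w=map(int,proj(c,P+[0,0,.02]))
px=c['pixels'];m=((h>12)&(h<40)&(sa>22)&(v>90)).astype(np.uint8)
m[:, :u-45]=0;m[:,u+45:]=0;m[:w-45]=0;m[w+45:]=0
n,l,st,ce=cv2.connectedComponentsWithStats(m)
for k in range(1,n):
  if st[k,4]>60: print(st[k],ce[k],onz(c,st[k,0]+st[k,2]/2-.5,ce[k][1],.054)-P)
x0=max(u-150,0);y0=max(w-110,0);cv2.imwrite('pics/w7c.png',cv2.resize(px[y0:y0+225,x0:x0+300],(800,600)));print(x0,y0)
E
```

```text
pred platen [248.71067559 195.57443042] puck top [248.74220578 200.53536728]
[ 1.01706345  0.49019563 -0.49514335] [ 0.51358552 -0.03885539  0.19978504] 0.05247375339390234
[235 186  28  29 511] [248.58708415 199.60861057] [-1.03300815e-03 -7.65524145e-05  2.00000000e-02]
98 90
```

View pics/w7c.png

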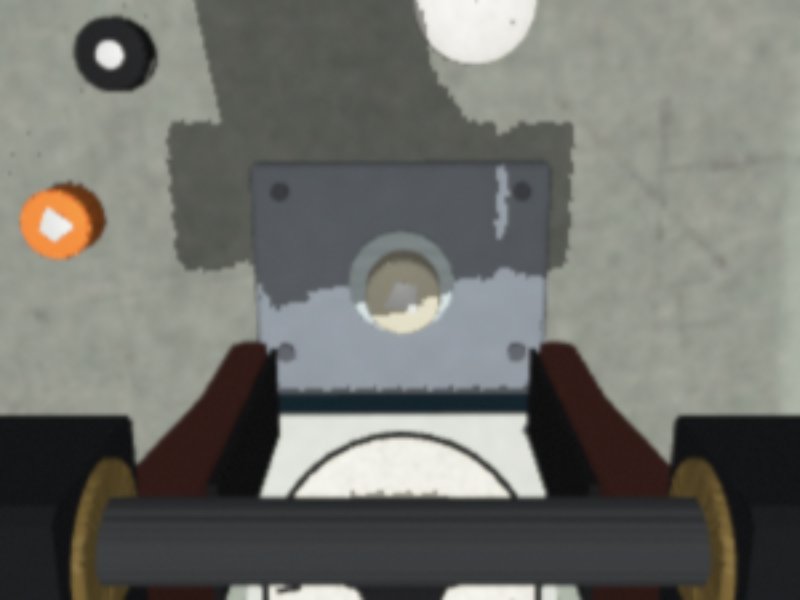

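The puck stands upright on the platen at crop (403,293), about 1 mm off centre. The black puck at (115,53) and the block at (477,10) are in place, and the robot touches nothing.

```bash
python3 -c "
from workcell import bot
print(bot.close_job())"
```

```text
the job is handed in; nothing more can be done
None
```

I handed the job in at about 23 s of the 67 s; it returned no verdict. By my measurements the pointer is on its zero stop (about 0.01 rad), the cream specimen stands about 1 mm off the platen's centre, and the black specimen and test block were not touched.

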